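# Mesh the toothed handle with the rotary chuck's drive and close the jaws

### The job

Take the toothed drive handle out of its holder and fit it to the inclined drive of the rotary chuck: line up its teeth with the slots and push it fully home before turning. Then turn it clockwise, seen from above, until the drive comes to its stop and the jaws have closed on the brass tube; let go and leave the handle seated there, with the two small brass blanks and the jar still standing.

Things in the scene. Friction and masses are not known exactly. Their poses are not given: they have to be found in the camera images.
- handle_grip (a point): Centre of the loose drive handle's black grip bar: 60 mm along x, 16 mm thick along y, 44 mm high along z. z is the handle's axis, up, away from the teeth. The bar stands on a round steel flange, 56 mm diameter, 8 mm thick; the flange's underside is 30 mm below this point. 0.25 kg. It starts upright, at a varying yaw (bar within 65 degrees of x).
- handle_seat (a point): Centre of the flange's underside on the same handle, same axes. Below it: a cross of four steel teeth (two along x, two along y), 40 mm tip to tip, 8 mm thick (6.5 mm over the last 4 mm), 14 mm long downwards, and a central tapered pilot pin, 9 mm diameter, reaching 22 mm down. Any of the four quarter-turn positions fits.
- holder: Fixed aluminium holder block in which the handle starts, 70 mm square, 26 mm high, with a 47 mm square well; the handle's flange rests on its rim, teeth in the well. Origin at the centre of its underside. It stands to the left or right, nearer the robot than the unit; a grey bin of brass blanks stands on the other side.
- drive_mouth (a point): On the axis of the inclined drive, at the top of its four square steel lugs (53 mm across), about 147 mm above the table. Between the lugs are two crossed slots, 11 mm wide, 24 mm deep, open at the ends. z points out along the axis, 30 degrees from vertical, leaning roughly to the left (+y); x and y run along the slots and turn with the drive. Home: flange resting on the lugs.
- drive_home (a point): The point on the drive's axis 30 mm out from drive_mouth, where the centre of the grip bar is when the handle is home. Same axes as drive_mouth.
- unit: The fixed rotary chuck unit. Origin on the table below it; its x points away from the drive's lean (to the right). Gear housing: 100 mm square, x 0 to 100 mm, 115 mm high, behind the drive. Chuck (80 mm diameter, axis along y, 85 mm up) with three jaws and a 24 mm brass tube on its +y side (away from the robot), to 200 mm; black motor on its -y side. Plate 180 by 280 mm, 12 mm thick.
- drive (a joint): Turn of the drive, rad; grows clockwise seen from above (from outside, looking along the axis into the slots). 0 = jaws fully open, 8 mm off the tube; 1.4 = firm stop, jaws on the tube. Starts between 0 and 0.5. Friction 0.25 N m; it stays where it is left.
- blank_a: Solid brass blank standing on the table to the left of the unit, 28 mm diameter, 45 mm high, loose; origin at the centre of its underside, z up.
- blank_b: Another such brass blank, to the right of the unit.
- jar: Clear jar with a black cap, 60 mm diameter, 70 mm high, standing loose at the back left; origin at the centre of its underside, z up.
Mind the look-alikes: they are no part of the job. Leave any orange look-alike of the part that bears handle_grip alone.

How it is judged (in metres and radians):
On the way:
1. the handle's teeth are meshed and it is fully home, before the drive is turned (distance between handle_grip and drive_home below 0.005 m and angle between the z axis of handle_grip and the z axis of drive_mouth, either way round below 0.08 rad and value of joint drive below 0.9 rad), for 0.2 s.
At the end, for the whole second after the job is handed in: The handle is fully home in the drive (bar centre within 5 mm of drive_home, axes within 0.08 rad), the drive is turned past 1.28 rad (stop at 1.4), the handle is at rest and released (distance between handle_grip and drive_home below 0.005 m and angle between the z axis of handle_grip and the z axis of drive_mouth, either way round below 0.08 rad and value of joint drive above 1.28 rad and linear speed of handle below 0.02 m/s and contact force between the fingers and handle below 0.1 N); the robot touches nothing.
It fails at once if a standing blank or the jar is knocked over (angle between any of blank_a, blank_b, jar's own z axis and vertical above 0.6 rad).
It fails at once if the jaws are closed by turning the drive without the handle in it (value of joint drive above 1 rad and not (distance between handle_grip and drive_home below 0.025 m)).
It also fails if it takes over 51 s, if anything falls off the work surface, if the arm or the gripper's body presses on something with over 40 N, if the wrist force passes 120 N, or if a joint passes its speed limit or range.

### The arm

A 6-joint arm with a two-finger parallel gripper is mounted at the origin on the work surface. World frame = base frame: x ahead of the robot, y to its left, z up, the work surface at z = 0. Lengths are in mm, angles in rad, forces in N, time in s.
With the tool pointing down it reaches from about 325 to 875 mm from the base axis. Payload 4.4 kg.
Tool frame: the origin (TCP) lies on the centre line of the jaws, within the pads' length; the fingertips stand ahead of it and the grasp point (between the pads) lies 6 mm ahead of it (ctrl.tcp_to_tips is the z of the fingertips in the tool frame, in mm); z points along the fingers, y is the direction in which the jaws open and shut (so a half turn about z gives the same grasp; the last joint's range is limited). The gripper opens to 85 mm and grips with 20 to 120 N. Pads are 22 mm wide; open, the fingers measure 114 mm over their backs; the gripper's body (76 mm by 85 mm) begins 54 mm behind the grasp point. The pads swing forward as they close: fully open they stand 13 mm farther back than shut.
Start: joints at [1.081, 0.207, 1.542, -0, 1.393, -0.15], TCP at [191.656, 542.121, 256.282] pointing down, gripper open.
Joint ranges: [-2.73, 2.73], [-0.86, 2.22], [0.23, 2.46], [-1.11, 4.25], [0.08, 2.63], [-2.82, 2.82]. Speed limits (rad/s): [2.79, 2.79, 3.14, 3.14, 3.14, 3.14].

### API

Orientations are given as a 3x3 rotation matrix whose columns are the frame's x, y, z axes.
In Python, from plant import ctrl, sensors, optics gives the robot as it stands. Calls block until the motion is done:
- ctrl.move_ptp(position, orientation): joint-space move of the TCP to a pose.
- ctrl.move_l(position, rot=None, vel=150, threshold=None): straight line of the TCP; rot=None keeps the orientation; vel is the mean speed in mm/s. With threshold (N) it stops when the force on the tool has changed by that much, and returns True; else False.
- ctrl.set_joints(angles): joint-space move.
- ctrl.gripper_to(opening, force=None): finger opening in mm; force is the grip in N (None keeps the last); returns when the fingers have stopped.
- ctrl.hold(seconds).
- ctrl.solve_ik(position, orientation): joint angles nearest the present ones, or None.
- sensors.read_state(): the state.
- optics.grab_frame(name): name is "side" or "top"; returns (picture, depth): 400x640x3 uint8, red, green, blue; 400x640 float32, mm along the optical axis (not along the pixel's ray), 0 where there is no reading.
- optics.camera_params(name): a dict with "mtx" (3x3 intrinsics, pixels), "R" (3x3) and "t" (3): a world point X has camera coordinates R X + t. Camera axes: x right, y down, z forward; pixel columns grow to the right and rows downward; lengths in mm; the calibration is good to about 2 mm. A picture is of the moment at which its call begins. camera_params takes no time and is no camera call.
A pose or a line that the arm cannot do raises ctrl.MotionError and nothing moves.
- ctrl.finish_job(): hands the job in, once; it reports no verdict.
The state is a dict: "t": time; "q": joint angles; "qvel": joint speeds; "tau": joint torques, N m; "eef_pos": TCP position; "eef_rot": TCP orientation; "force": force on the tool from outside, world axes, zero at the start; "wrist_torque": the same for the moment, N m; "grip_width": finger opening in mm.
Only numpy, scipy, OpenCV 4.12 (cv2) and the standard library are available. Lean on these libraries where they do the work, as an engineer would, in place of code of your own. Each camera call takes 0.05 s, during which the arm holds its last target.

## Working session

There is one attempt and no reset: what is moved stays moved. The work goes in short steps, each a Python script; the robot and the scene stay as the last script left them, time stands still between calls to the robot, and variables do not carry over. Pictures are saved under pics/ and viewed, and the job is handed in when it is done.

```bash
ls; mkdir -p pics; python3 - <<'E'
from plant import ctrl,sensors,optics
import cv2,numpy as np
np.set_printoptions(precision=3,suppress=True)
s=sensors.read_state();print(s['t'],s['eef_rot'],ctrl.tcp_to_tips,s['grip_width'])
for n in ['side','top']:
    p,d=optics.grab_frame(n);cv2.imwrite(f'pics/{n}0.png',p[:,:,::-1]);np.savez(f'pics/{n}0.npz',p=p,d=d)
    c=optics.camera_params(n);print(n,c['mtx'],c['R'],c['t'],-c['R'].T@c['t'])
E
```

```text
pics
0.0 [[-0.943  0.333 -0.001]
 [ 0.333  0.943 -0.002]
 [ 0.    -0.002 -1.   ]] 25.0 85.36537490124798
side [[420.271   0.    317.397]
 [  0.    420.271 199.321]
 [  0.      0.      1.   ]] [[-0.999 -0.03  -0.018]
 [-0.     0.506 -0.862]
 [ 0.035 -0.862 -0.506]] [ 517.324   96.671 1099.626] [478.592 914.496 648.686]
top [[463.312   0.    325.196]
 [  0.    463.312 199.332]
 [  0.      0.      1.   ]] [[ 0.001 -1.     0.   ]
 [-0.999 -0.001 -0.053]
 [ 0.053 -0.    -0.999]] [  22.271  497.366 1512.585] [ 417.216   22.679 1536.62 ]
```

View pics/side0.png

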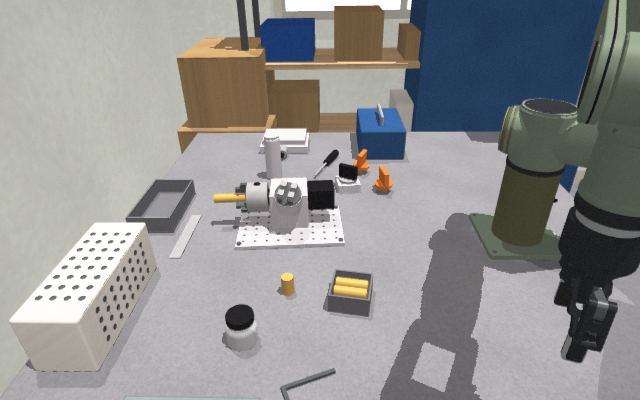

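View pics/top0.png

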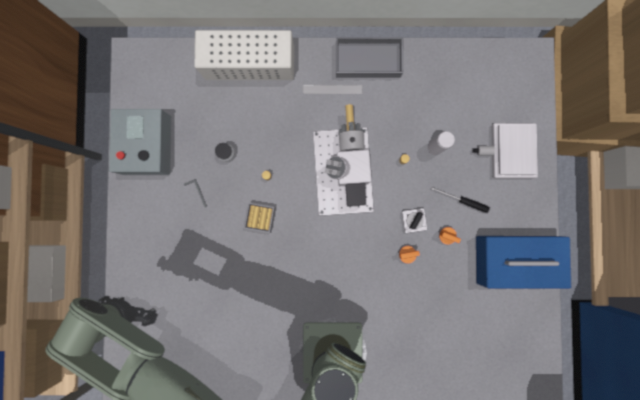

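The top view shows the white unit at about (345,170), with the drive lugs at (337,168). The holder with the black-bar handle is at (414,220), and the orange look-alikes are at (409,254) and (449,235). Next I'll zoom in.

```bash
python3 - <<'E'
import cv2,numpy as np
t=np.load('pics/top0.npz')['p'][:,:,::-1];s=np.load('pics/side0.npz')['p'][:,:,::-1]
def c(im,x,y,w,h,k):return cv2.resize(im[y:y+h,x:x+w],None,fx=k,fy=k,interpolation=cv2.INTER_CUBIC)
a=c(t,305,120,80,60,7);b=c(t,390,195,80,60,7)
cv2.imwrite('pics/a.png',c(t,310,135,66,48,12)); cv2.imwrite('pics/b.png',c(t,392,200,50,40,14))
cv2.imwrite('pics/c.png',c(s,230,120,170,130,4.6))
E
```

```text
(no output)
```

View pics/a.png

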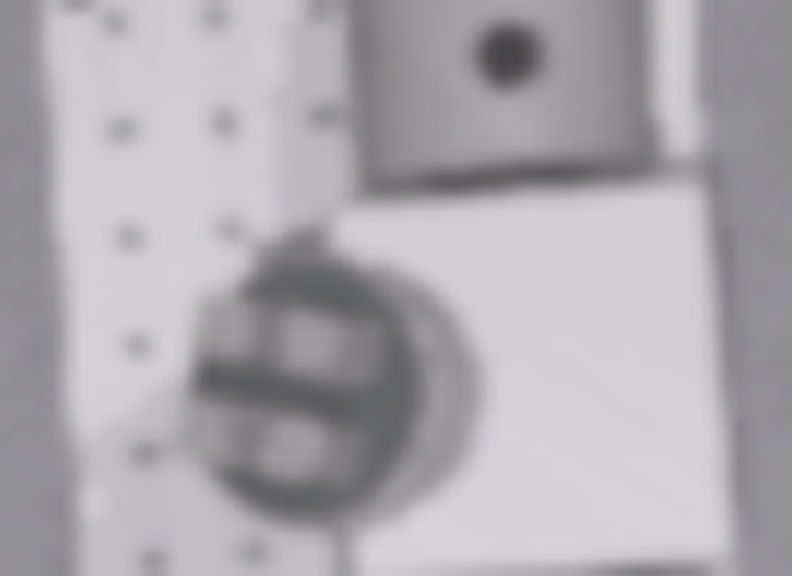

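View pics/b.png

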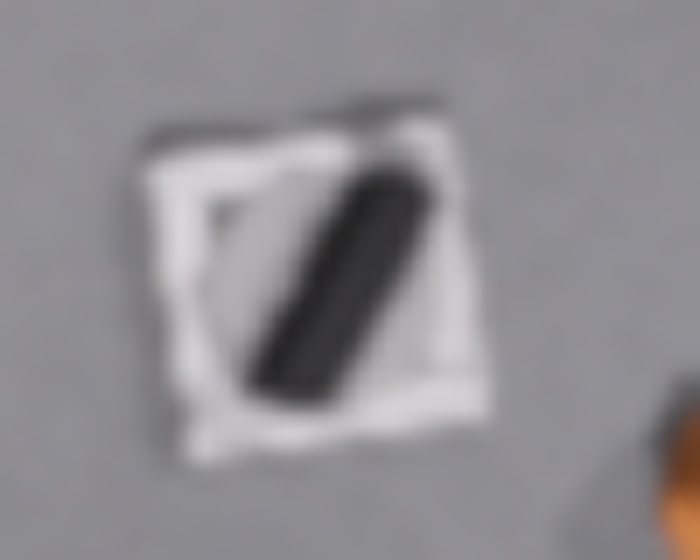

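View pics/c.png

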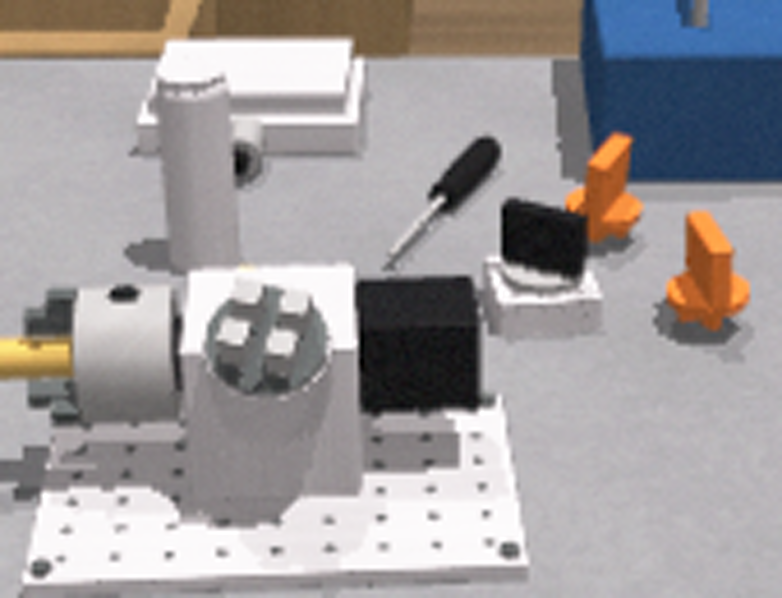

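```bash
cat > h.py <<'E'
from plant import ctrl,sensors,optics
import cv2,numpy as np
np.set_printoptions(precision=3,suppress=True)
def cloud(n,d):
    c=optics.camera_params(n);K=c['mtx']
    v,u=np.mgrid[0:d.shape[0],0:d.shape[1]]
    P=np.stack([(u-K[0,2])/K[0,0]*d,(v-K[1,2])/K[1,1]*d,d],-1)
    return (P-c['t'])@c['R']
def ray_plane(n,uv,p0,nrm):
    c=optics.camera_params(n);uv=np.atleast_2d(uv).astype(float)
    r=np.c_[uv,np.ones(len(uv))]@np.linalg.inv(c['mtx']).T@c['R']
    o=-c['R'].T@c['t'];nrm=np.asarray(nrm,float)
    return o+r*(((np.asarray(p0)-o)@nrm)/(r@nrm))[:,None]
def proj(n,X):
    c=optics.camera_params(n);p=(np.atleast_2d(X)@c['R'].T+c['t'])@c['mtx'].T
    return p[:,:2]/p[:,2:]
E
python3 - <<'E'
from h import *
T=np.load('pics/top0.npz');S=np.load('pics/side0.npz')
W={}
for n,z in (('top',T),('side',S)):
    W[n]=cloud(n,z['d'])
for n,r in (('top',(215,235,330,360)),('top',(190,200,400,440)),('side',(300,330,290,320)),('side',(200,215,370,400))):
    w=W[n][r[0]:r[1],r[2]:r[3]].reshape(-1,3);print(n,'table z',np.median(w[:,2]),w[:,2].std(),np.median(w,0))
# handle bar top view
g=T['p'].astype(int);w=W['top']
m=np.zeros(g.shape[:2],bool);m[200:240,392:440]=1
m&=(g.max(-1)<90)&(w[...,2]>66)
print('bar px',m.sum(),'z',np.percentile(w[m][:,2],[5,50,95]))
for z0 in (66,72):
    mm=m&(w[...,2]>z0); uv=np.argwhere(mm)[:,::-1]
    P=ray_plane('top',uv,[0,0,78],[0,0,1])[:,:2].astype(np.float32)
    print(cv2.minAreaRect(P),P.mean(0))
# housing top plane
m=np.zeros(g.shape[:2],bool);m[140:190,330:376]=1
m&=(abs(w[...,2]-115)<6)&(g.min(-1)>190)
P=w[m];print('housing',m.sum(),np.median(P[:,2]),cv2.minAreaRect(P[:,:2].astype(np.float32)))
# plate
m=np.zeros(g.shape[:2],bool);m[120:220,305:380]=1
m&=(abs(w[...,2]-12)<8)&(g.min(-1)>170)
uv=np.argwhere(m)[:,::-1];P=ray_plane('top',uv,[0,0,12],[0,0,1])[:,:2].astype(np.float32)
print('plate',cv2.minAreaRect(P))
# lugs
for n,r in (('side',(175,215,268,310)),('top',(150,185,322,350))):
    w=W[n][r[0]:r[1],r[2]:r[3]]; 
    print(n,np.round(w[...,2][::3,::3]).astype(int))
E
```

```text
top table z -0.6915687515530352 125.14799341320095 [416.241 -39.998  -0.692]
top table z -0.7054442738147719 76.85808383371321 [ 513.088 -291.523   -0.705]
side table z 0.6714214957651236 30.534524147323957 [535.742 283.296   0.671]
side table z 0.6452400756580847 30.544579095712837 [ 324.829 -144.926    0.645]
bar px 75 z [69.307 76.566 82.257]
((428.0567932128906, -264.8088073730469), (13.679205894470215, 56.403106689453125), 60.514652252197266) [ 427.757 -264.579]
((427.359130859375, -264.8143005371094), (12.423784255981445, 55.21637725830078), 59.828285217285156) [ 427.246 -264.539]
housing 650 114.16635832275153 ((593.4534912109375, -65.7591552734375), (93.1101303100586, 92.7925796508789), 4.7019572257995605)
plate ((591.25048828125, -35.628173828125), (278.4377136230469, 179.2953643798828), 4.122149467468262)
side [[ 14  18  19  17  11  -2   1   0   3  -2   0   1   0   1]
 [  2   7   9  10  -1 116 117 115 117 114 116 118 115   1]
 [  0 117 117 116 114 158 159 116 116 116 116 117 115   1]
 [107 115 116 115 154 154 155 142 153 154 116 116 117 112]
 [104 117 116 136 135 144 144 13
[... 379 characters left out ...]
]
 [ 67  79  78  84  92  96  98  99  96  93  85  78  75  74]
 [ 53  70  69  69  77  82  84  84  83  80  74  67  66  66]
 [ 12  61  61  59  59  67  69  70  69  65  56  56  54  55]]
top [[ 12  10   9  13  15   9  89 104  93 104]
 [  9  15   8  12  11 111 111 108 120 115]
 [ 13   8   9   7  10 122 116 117 119 117]
 [  9   7   9 121 128 136 135 130 117 111]
 [  4   9 138 139 145 156 149 136 130 115]
 [ 11   9 117 115 152 152 142 139 138 123]
 [ 10 138 137 114 126 130 135 141 135 124]
 [ 13 131 146 124 150 156 134 137 128 118]
 [ 15   8 111 120 149 148 132 133 127 115]
 [ 12  14  13 119 123 129 129 119 111 109]
 [ 17   9  19  10   5  10 117 116 117 113]
 [ 12  13   4  15  11   8 110 117 118 106]]
```

```bash
python3 - <<'E'
from h import *
S=np.load('pics/side0.npz');d=S['d'];g=S['p'].astype(int);w=cloud('side',d)
yaw=np.radians(4.3)
a=np.array([-np.sin(yaw)*.5,np.cos(yaw)*.5,np.sqrt(3)/2])
T=np.load('pics/top0.npz');wt=cloud('top',T['d'])
for n,r,w,g in(('side',(175,212,270,306),w,g),('top',(148,186,322,352),wt,T['p'].astype(int))):
    m=np.zeros(g.shape[:2],bool);m[r[0]:r[1],r[2]:r[3]]=1
    s=w@a; 
    print(n,np.histogram(s[m&(w[...,2]>100)],bins=np.arange(50,140,4)))
    if n=='side':
        print((s[175:210,270:304]).round().astype(int)[:, ::1])
E
```

```text
side (array([ 15,  24,  27,  26,  31,  10,  21,  49, 192,  86,  23,  27,  22,
        36,  98,  42,   0,   0,   0,   0,   0,   0]), array([ 50,  54,  58,  62,  66,  70,  74,  78,  82,  86,  90,  94,  98,
       102, 106, 110, 114, 118, 122, 126, 130, 134, 138]))
[[-171 -168 -167 ... -196 -200 -198]
 [-173 -169 -167 ... -193 -192 -198]
 [-173 -168 -172 ... -191 -190 -188]
 ...
 [  42   42   43 ...   40   43   40]
 [  37   38   40 ...   40   40   34]
 [  37   34   35 ...   33   35   33]]
top (array([72, 52, 54, 43, 26, 12, 36, 82, 96, 44,  8, 12, 20, 42, 47, 11,  0,
        0,  0,  0,  0,  0]), array([ 50,  54,  58,  62,  66,  70,  74,  78,  82,  86,  90,  94,  98,
       102, 106, 110, 114, 118, 122, 126, 130, 134, 138]))
```

```bash
cat > lug.py <<'E'
from h import *
S=np.load('pics/side0.npz');T=np.load('pics/top0.npz')
yaw=np.radians(4.3)
a=np.array([-np.sin(yaw)*.5,np.cos(yaw)*.5,np.sqrt(3)/2])
for n,Z,r in(('side',S,(172,212,270,306)),('top',T,(148,186,322,352))):
    w=cloud(n,Z['d']);g=Z['p'].astype(int)
    m=np.zeros(g.shape[:2],bool);m[r[0]:r[1],r[2]:r[3]]=1
    s=w@a; m&=(s>103)&(s<115)&(w[...,2]>110)
    s0=np.median(s[m]);
    N,L,st,ce=cv2.connectedComponentsWithStats(m.astype(np.uint8),connectivity=4)
    P=w[m];c=P.mean(0);nn=np.linalg.svd(P-c)[2][2];print(n,'normal fit',nn*np.sign(nn[2]),'a',a,'s0',s0)
    cs=[]
    for i in range(1,N):
        if st[i,4]>10:
            uv=np.argwhere(L==i)[:,::-1]
            p=ray_plane(n,uv,s0*a,a).mean(0)
            cs.append(p);print(st[i],ce[i],p, g[L==i].mean(0))
    cs=np.array(cs);C=cs.mean(0);print('centre',C, 'bbox mid',[(np.array(cs).min(0)+np.array(cs).max(0))/2])
    ux=np.array([-a[2]*0,0,0])
    ex=np.cross([np.cos(yaw),np.sin(yaw),0],a); ey=np.cross(a,ex)
    q=(cs-C)@np.c_[ex,ey];print('ex',ex,'ey',ey);print(q)
    ang=np.degrees(np.arctan2(q[:,1],q[:,0]));print(np.sort(ang),'mean mod90',np.mean((ang-45+45)%90))
E
python3 lug.py
```

```text
side normal fit [-0.021  0.511  0.859] a [-0.037  0.499  0.866] s0 108.62892215346149
[280 180   8   8  44] [283.477 183.591] [599.636  -5.192 154.381] [188.614 184.614 184.386]
[290 183   8   7  41] [293.878 185.756] [573.478  -0.696 150.66 ] [196.732 192.951 192.488]
[277 189   8   7  43] [280.395 192.279] [605.769  16.833 141.966] [189.791 186.186 185.512]
[287 191   8   8  44] [290.886 194.773] [579.641  22.012 137.853] [189.455 185.795 185.045]
centre [589.631   8.239 146.215] bbox mid [array([589.624,   8.41 , 146.117])]
ex [ 0.065 -0.864  0.5  ] ey [0.997 0.075 0.   ]
[[ 16.332   8.969]
 [  8.89  -16.777]
 [ -8.498  16.737]
 [-16.724  -8.929]]
[-151.901  -62.081   28.775  116.919] mean mod90 27.92809969567662
top normal fit [-0.028  0.485  0.874] a [-0.037  0.499  0.866] s0 106.74306307930974
[327 159   5   6  24] [328.75  161.833] [604.173  11.887 142.567] [149.833 146.958 150.542]
[334 161   6   5  18] [336.056 163.167] [598.51   -9.925 154.879] [147.556 145.    148.111]
[325 168   6   6  25] [327.2  170.28] [578.929  16.553 138.788] [148.28 145.6  149.  ]
[332 170   6   5  25] [334.4  171.92] [572.583  -5.025 150.936] [145.12 142.72 145.96]
centre [588.548   3.373 146.792] bbox mid [array([588.378,   3.314, 146.833])]
ex [ 0.065 -0.864  0.5  ] ey [0.997 0.075 0.   ]
[[ -8.451  16.219]
 [ 16.174   8.936]
 [-16.009  -8.604]
 [  8.287 -16.55 ]]
[-151.744  -63.403   28.92   117.524] mean mod90 27.824240103275773
```

```bash
python3 - <<'E'
from h import *
S=np.load('pics/side0.npz');T=np.load('pics/top0.npz')
for n,Z,r in(('side',S,(270,300,275,300)),('top',T,(165,185,255,276))):
    hsv=cv2.cvtColor(Z['p'],cv2.COLOR_RGB2HSV);w=cloud(n,Z['d'])
    m=np.zeros(hsv.shape[:2],bool);m[r[0]:r[1],r[2]:r[3]]=1;m&=hsv[...,1]>110
    mt=m&(w[...,2]>41)if n=='top' else m&(w[...,2]>43)
    uv=np.argwhere(mt)[:,::-1];P=ray_plane(n,uv,[0,0,45],[0,0,1]);print(n,'blank',m.sum(),mt.sum(),P.mean(0),P.min(0),P.max(0),'allpix',np.argwhere(m).min(0),np.argwhere(m).max(0),uv.mean(0))
for n,Z,r in(('side',S,(165,200,255,320)),('top',T,(140,190,325,380))):
    w=cloud(n,Z['d']);m=np.zeros(w.shape[:2],bool);m[r[0]:r[1],r[2]:r[3]]=1
    m&=(abs(w[...,2]-115)<(4 if n=='side' else 8))&(Z['p'].min(-1)>185)
    uv=np.argwhere(m)[:,::-1];P=ray_plane(n,uv,[0,0,115],[0,0,1]);
    print(n,'housing',m.sum(),cv2.minAreaRect(P[:,:2].astype(np.float32)),P.min(0),P.max(0))
    # bar
for n,Z,r in(('side',S,(160,185,335,362)),('top',T,(205,235,400,430))):
    w=cloud(n,Z['d']);m=np.zeros(w.shape[:2],bool);m[r[0]:r[1],r[2]:r[3]]=1
    m&=(Z['p'].max(-1)<(95))
    print(n,'bar',m.sum(),Z['p'][m].mean(0))
    if n=='side':
        for row in range(160,185): print(row,Z['p'][row,335:362,0],)
        print(w[160:184:2,336:362:2,2].round().astype(int))
E
```

```text
side blank 252 86 [576.778 217.726  45.   ] [564.691 204.665  45.   ] [589.418 230.759  45.   ] allpix [273 281] [295 293] [286.674 276.965]<stdin>:7: RuntimeWarning: Mean of empty slice.
  ret = um.true_divide(
Traceback (most recent call last):
ValueError: zero-size array to reduction operation minimum which has no identity
```

```bash
python3 - <<'E'
from h import *
S=np.load('pics/side0.npz');T=np.load('pics/top0.npz')
hsv=cv2.cvtColor(T['p'],cv2.COLOR_RGB2HSV);m=hsv[165:185,258:276,1]>70;uv=np.argwhere(m)[:,::-1]+[258,165]
P=ray_plane('top',uv,[0,0,45],[0,0,1]);print('blank top',m.sum(),P.mean(0),P.min(0),P.max(0),uv.mean(0))
# jar cap
for n,Z,r in(('side',S,(300,335,218,262)),('top',T,(138,165,210,240))):
    w=cloud(n,Z['d']);m=np.zeros(w.shape[:2],bool);m[r[0]:r[1],r[2]:r[3]]=1
    m&=(Z['p'].max(-1)<70)
    if n=='side': m&=w[...,2]>68
    uv=np.argwhere(m)[:,::-1];P=ray_plane(n,uv,[0,0,70],[0,0,1]);print('jar',n,m.sum(),P.mean(0),P.min(0),P.max(0))
for n,Z,r in(('side',S,(165,200,255,320)),('top',T,(140,190,325,380))):
    w=cloud(n,Z['d']);m=np.zeros(w.shape[:2],bool);m[r[0]:r[1],r[2]:r[3]]=1
    m&=(abs(w[...,2]-115)<(4 if n=='side' else 8))&(Z['p'].min(-1)>185)
    uv=np.argwhere(m)[:,::-1];P=ray_plane(n,uv,[0,0,115],[0,0,1]);
    print(n,'housing',m.sum(),cv2.minAreaRect(P[:,:2].astype(np.float32)),P.min(0),P.max(0))
Z=S;w=cloud('side',S['d'])
for row in range(160,184): print(row,Z['p'][row,335:362,0],)
print(w[160:184:2,336:362:2,2].round().astype(int))
E
```

```text
blank top 65 [574.683 213.332  45.   ] [561.35 201.    45.  ] [587.325 226.932  45.   ] [266.2   174.892]
jar side 468 [651.641 353.646  70.   ] [625.534 327.961  70.   ] [677.879 378.282  70.   ]
jar top 130 [652.037 350.093  70.   ] [632.389 329.148  70.   ] [670.915 370.775  70.   ]
side housing 376 ((613.6011962890625, -61.77261734008789), (136.20855712890625, 98.24464416503906), 3.470259189605713) [ 542.999 -110.97   115.   ] [680.7 -11.6 115. ]
top housing 709 ((593.6966552734375, -66.35725402832031), (94.03221130371094, 93.28958892822266), 4.009278297424316) [ 545.451 -115.411  115.   ] [641.599 -16.898 115.   ]
160 [162 169 189 187 185 187 187 187 185 184 184 184 183 184 183 187 184 183
 181 187 200 206 163 154 157 159 170]
161 [168 188 187 185 188 188 185 185 181 182 186 185 185 185 185 185 185 187
 194 223 246 250 183 152 149 156 173]
162 [186 188 188 187 186 177 174 175 180 182 186 188 185 186 188 186 187 191
 231 254 254 253 154 155 153 160 170]
163 [190 187 189 189 170  95  73  80 135 138 174 173 179 185 187 188 188 195
 250 254 254 251 151 150 153 157 171]
164 [187 188 
[... 2247 characters left out ...]
7
 170 201 201 195 238 237 240 216 187]
[[ -1   0   2  -2   0   1   3   1   3   4   2  59  57]
 [  1   0 649   1   2   3  -3   2   1  31  32  51  53]
 [  1   1  79  80  81  79   1   2   1  33  33  44  44]
 [ -1   0  75  77  75  78  79  79  79  76  31  36  37]
 [  2   0  66  69  71  72  73  75  76  77  76  29  28]
 [  2   1  61  62  62  66  64  69  71  72  68  15  15]
 [  0   0  53  54  54  57  59  60  62  66  63  11   3]
 [  0   2  46  48  50  52  52  55  55  57  57   3   0]
 [ 26  28  41  41  43  43  46  48  50  51  50   2   0]
 [ 25  25  35  34  36  36  40  41  41  44  43   2   2]
 [ 22  29  32  37  34  35  36  35  34  35  31  28   0]
 [ 19  26  26 649  35  35  33  35  34  27  28  27   2]]
```

```bash
cat >> h.py <<'E'
yaw=np.radians(4.3)
a=np.array([-np.sin(yaw)*.5,np.cos(yaw)*.5,np.sqrt(3)/2])
ex=np.cross([np.cos(yaw),np.sin(yaw),0],a); ey=np.cross(a,ex)
M=np.array([589.1,5.8,146.5])
def Rdrive(phi):   # tool x along bar at angle phi (rad) in (ex,ey); tool z=-a
    x=np.cos(phi)*ex+np.sin(phi)*ey; z=-a
    return np.c_[x,np.cross(z,x),z]
def Rdown(psi):
    x=np.array([np.cos(psi),np.sin(psi),0]);z=np.array([0,0,-1.])
    return np.c_[x,np.cross(z,x),z]
E
python3 - <<'E'
from h import *
for psi in (-29.8,150.2):
    for z in (70,200): print('grasp',psi,z,ctrl.solve_ik([428.2,-262.6,z],Rdown(np.radians(psi))))
for k in range(4):
    p0=-17.1+90*k
    print(p0)
    for dz,dp in((120,0),(38,0),(38,40),(38,85)):
        q=ctrl.solve_ik(M+a*dz,Rdrive(np.radians(p0-dp)));print('  ',dz,dp,q)
E
```

```text
grasp -29.8 70 [-0.723  0.296  1.867 -0.     0.979  1.368]
grasp -29.8 200 [-0.723  0.108  1.778 -0.     1.256  1.368]
grasp 150.2 70 [-0.723  0.296  1.867 -0.     0.979 -1.773]
grasp 150.2 200 [-0.723  0.108  1.778 -0.     1.256 -1.773]
-17.1
   120 0 [ 0.21   0.32   1.495 -0.524  1.426 -2.604]
   38 0 [ 0.143  0.376  1.579 -0.549  1.273 -2.588]
   38 40 [ 0.143  0.376  1.579 -0.549  1.273 -1.89 ]
   38 85 [ 0.143  0.376  1.579 -0.549  1.273 -1.104]
72.9
   120 0 [ 0.21   0.32   1.495 -0.524  1.426  2.108]
   38 0 [ 0.143  0.376  1.579 -0.549  1.273  2.125]
   38 40 None
   38 85 [ 0.143  0.376  1.579 -0.549  1.273 -2.675]
162.9
   120 0 [ 0.21   0.32   1.495 -0.524  1.426  0.538]
   38 0 [ 0.143  0.376  1.579 -0.549  1.273  0.554]
   38 40 [ 0.143  0.376  1.579 -0.549  1.273  1.252]
   38 85 [ 0.143  0.376  1.579 -0.549  1.273  2.037]
252.9
   120 0 [ 0.21   0.32   1.495 -0.524  1.426 -1.033]
   38 0 [ 0.143  0.376  1.579 -0.549  1.273 -1.017]
   38 40 [ 0.143  0.376  1.579 -0.549  1.273 -0.319]
   38 85 [ 0.143  0.376  1.579 -0.549  1.273  0.467]
```

```bash
python3 - <<'E'
from h import *
R=Rdown(np.radians(-29.8))
ctrl.gripper_to(50,40)
ctrl.move_ptp([428.2,-262.6,150],R);print(sensors.read_state()['t'])
print(ctrl.move_l([428.2,-262.6,64],vel=120,threshold=15));s=sensors.read_state();print(s['t'],s['force'],s['eef_pos'])
for n in ['side','top']:
    p,d=optics.grab_frame(n);cv2.imwrite(f'pics/{n}1.png',p[:,:,::-1]);np.savez(f'pics/{n}1.npz',p=p,d=d)
p=np.load('pics/side1.npz')['p'];q=np.load('pics/top1.npz')['p']
c=lambda im,x,y:cv2.resize(im[y:y+80,x:x+100],None,fx=4,fy=4,interpolation=cv2.INTER_CUBIC)
cv2.imwrite('pics/g1.png',np.hstack([c(p,300,115),c(q,365,180)])[:,:,::-1])
E
```

```text
3.5083
False
4.375 [0.228 0.069 0.332] [ 428.759 -263.012   64.589]
```

View pics/g1.png

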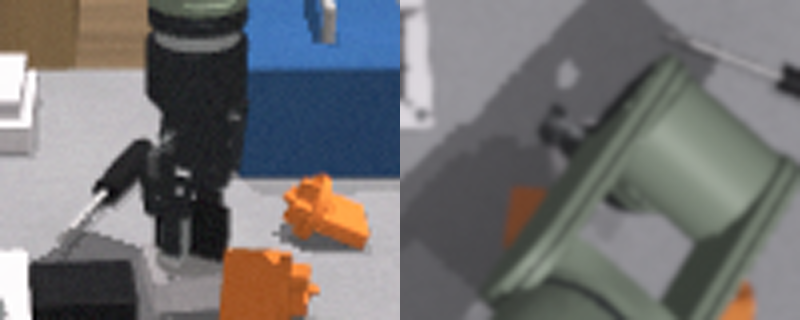

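```bash
python3 - <<'E'
import cv2,numpy as np
p=cv2.imread('pics/side1.png');cv2.imwrite('pics/g2.png',cv2.resize(p[100:240,230:420],None,fx=4.2,fy=4.2,interpolation=cv2.INTER_CUBIC))
E
```

```text
(no output)
```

View pics/g2.png

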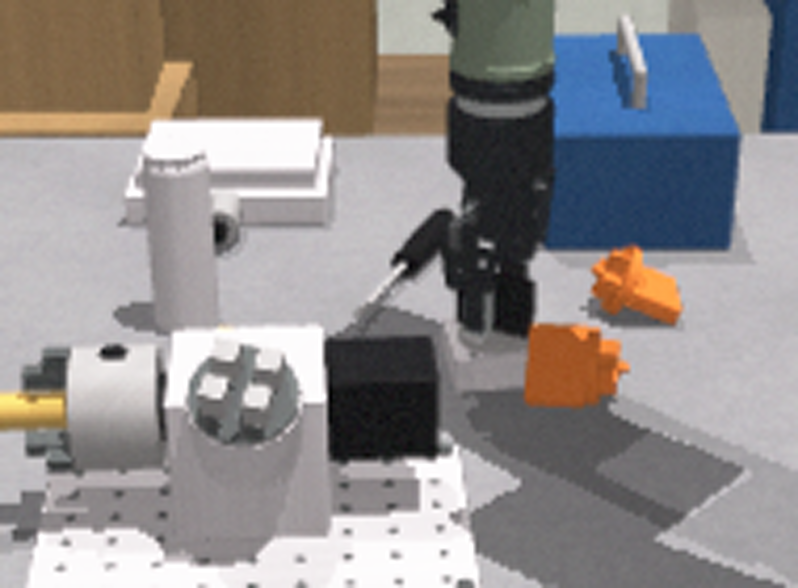

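View pics/top1.png

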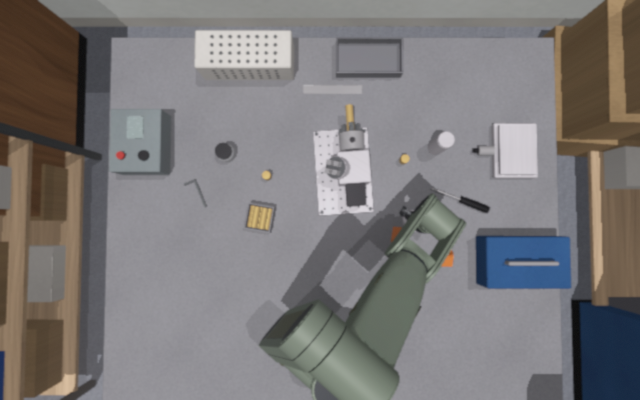

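The side view shows the fingers straddling the bar in the holder. Both orange look-alikes now lie on their sides, at about (368,187) and (380,170). They had been standing on their pilot pins, and one now lies against the front of the holder. The blanks, the jar and the drive look unchanged. I'll grip now and lift straight up.

```bash
python3 - <<'E'
from h import *
ctrl.gripper_to(10,100);s=sensors.read_state();print(s['t'],s['grip_width'],s['force'],s['eef_pos'])
p=s['eef_pos'].copy() if hasattr(s['eef_pos'],'copy') else np.array(s['eef_pos'])
ctrl.move_l([p[0],p[1],230],vel=150);s=sensors.read_state();print(s['t'],s['grip_width'],s['force'],s['eef_pos'])
# hover over drive: grip centre 80 mm out
tcp=M+a*(30+75+6)
ctrl.move_ptp(tcp,Rdrive(np.radians(162.9)))
s=sensors.read_state();print(s['t'],s['grip_width'],s['force'],s['eef_pos'],tcp);print(s['eef_rot']-Rdrive(np.radians(162.9)))
for n in ['side','top']:
    p,d=optics.grab_frame(n);cv2.imwrite(f'pics/{n}2.png',p[:,:,::-1]);np.savez(f'pics/{n}2.npz',p=p,d=d)
p=np.load('pics/side2.npz')['p'];q=np.load('pics/top2.npz')['p']
c=lambda im,x,y:cv2.resize(im[y:y+120,x:x+80],None,fx=5,fy=5,interpolation=cv2.INTER_CUBIC)
cv2.imwrite('pics/g3.png',np.hstack([c(p,245,95),c(q,300,110)])[:,:,::-1])
E
```

```text
4.8833 14.971769556691505 [-2.022 -0.457  5.722] [ 428.563 -263.236   64.828]
6.1417 15.218455661125729 [-0.395 -0.27  -2.629] [ 427.843 -262.592  228.612]
7.4833 14.92141641563739 [ 0.543 -0.7   -2.961] [584.769  59.964 242.363] [584.939  61.144 242.629]
[[ 0.002 -0.    -0.002]
 [-0.001 -0.002 -0.   ]
 [-0.    -0.     0.   ]]
```

View pics/g3.png

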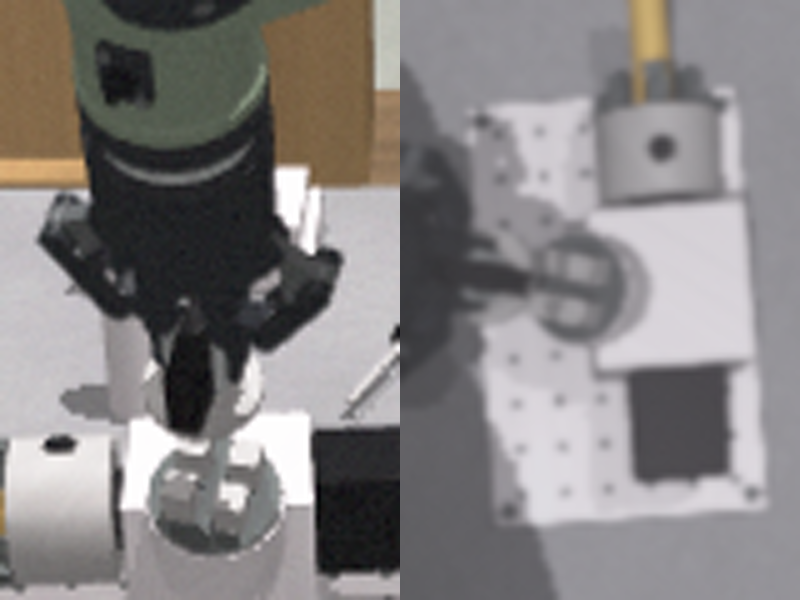

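View pics/side2.png

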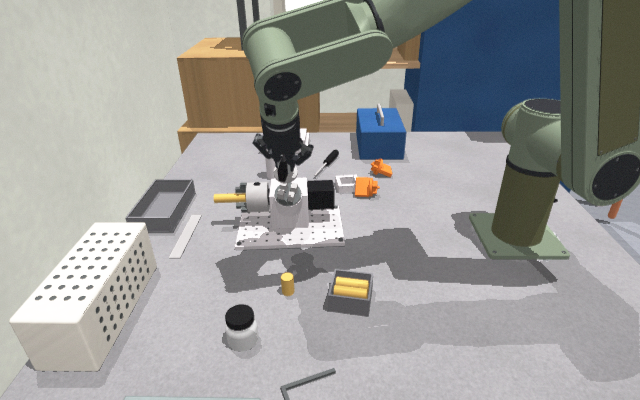

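```bash
python3 - <<'E'
from h import *
Z=np.load('pics/side2.npz');g=Z['p'].astype(int);w=cloud('side',Z['d']);S=w@a
print(g[162:196,272:302,0]);print((S[162:196:1,272:302]-108.6).round().astype(int))
E
```

```text
[[168 171 167 ...  33  34  38]
 [166 168 168 ...  36  50 104]
 [166 171 166 ...  67 123 199]
 ...
 [254 253 233 ... 137 140 178]
 [254 253 193 ... 138 151 225]
 [253 252 172 ... 128 148 219]]
[[-233 -235 -233 ...  143  143  143]
 [-234 -236 -232 ...  140  140  141]
 [-242 -243 -239 ...  135  135 -349]
 ...
 [ -43  -43  -29 ...  -23  -24  -23]
 [ -41  -42  -28 ...  -26  -23  -23]
 [ -39  -39  -27 ...  -20  -24  -28]]
```

```bash
python3 - <<'E'
from h import *
np.set_printoptions(linewidth=250,threshold=100000)
Z=np.load('pics/side2.npz');g=Z['p'].astype(int);w=cloud('side',Z['d']);S=w@a
print(g[164:194,272:302,0]);print((S[164:194:1,272:302]-108.6).round().astype(int))
E
```

```text
[[166 171 166  99  44  82 108  68  26  22  20  23  26  29  37  84  67  47  29  31  35  32  52 116  75  54  44  67 123 199]
 [164 169 166  96  41  78 109  39  23  23  23  24  24  23  30  77 116  89  40  33  31  38  67 168 161 122 116 143 198 197]
 [164 170 169 130  33  59 106  16  26  15  23  24  24  20  29  81 115 110  49  27  32  31  94 220 199 194 193 198 202 200]
 [168 172 184 223  92  47  83  20  21  29  25  20  27  25  31  79 115 110  64  38  32  53 146 239 224 193 193 193 197 197]
 [164 173 217 237 187  83  37  22  27  23  22  27  26  29  31  73 112 109  68  35  32  82 219 238 240 193 193 190 196 195]
 [164 179 227 227 147 110  27  20  21  15  19  28  18  25  15  58 113 113  69  37  39 100 239 240 235 190 195 194 197 193]
 [163 186 228 150 150 100  18  26  25  26  24  20  19  20  16  57 113 110  76  33  47 130 237 240 239 218 197 193 196 199]
 [161 173 150 151 148  91  26  20  31  26  24  23  13  15  27  45 116 113 105  72  83 185 230 238 236 210 198 194 193 195]
 [161 148 152 149 146 113  26  27  19  23  27  22  21  19  25  47 111 114 111 119 131 199 225 239 237 204 193 196 19
[... 6481 characters left out ...]
7  -17  891  -25  -24  -28  -23   -7   -6   -6   -6   -3   -3  -15  -23  -26  -21  -52]
 [ -55  -56  -52  -25  -26  -23    5    3    2    3   -2    1   -1  -21  -19  -28  -26  -23  -22  -11  -14  -13   -9   -9   -7  891  -22  -20  -25  -52]
 [ -52  -54  -53  -22  -25  -25   -3    0   -1    4   -1    3   -1  -24  -21  -23  -24   -3  -27  -16  -17  -18  -15  -15  -15  -22  -23  -25  -25  -25]
 [ -46  -45  -45  -26  -21  -25   -1   -1    2    0   -1   -2   -4  -24  -21  -21  -23   -4   -1   -2   -1    4  -20  -20  -17  -23  -25  -23  -23  -27]
 [ -43  -43  -29  -26  -25    1    3    0   -1    2    0    0   -7  -22  -23  -25   -1    2    2   -1   -1    3    1  -23  -22  -23  -23  -23  -24  -23]]
```

```bash
cat > fl.py <<'E'
from h import *
from scipy.optimize import least_squares
import sys
def flange(f,srel,box,C0):
    Z=np.load(f);w=cloud('side',Z['d']);S=w@a-108.63
    m=(S>srel-4.5-4)&(S<srel+4);r0,r1,c0,c1=box
    mm=np.zeros_like(m);mm[r0:r1,c0:c1]=m[r0:r1,c0:c1]
    pts=[]
    for r in range(r0,r1):
        c=np.where(mm[r])[0]
        if len(c)<2: continue
        if S[r,c[0]-1]<srel-20: pts.append((c[0]-.5,r))
        if S[r,c[-1]+1]<srel-20: pts.append((c[-1]+.5,r))
    for c in range(c0,c1):
        r=np.where(mm[:,c])[0]
        if len(r)<2: continue
        if S[r[-1]+1,c]<srel-20: pts.append((c,r[-1]+.5))
    pts=np.array(pts)
    top=ray_plane('side',pts,(108.63+srel)*a,a);bot=ray_plane('side',pts,(108.63+srel-8)*a,a)
    E=np.c_[ex,ey]
    def res(x): return np.minimum(np.linalg.norm((top-C0)@E-x,axis=1),np.linalg.norm((bot-C0)@E-x,axis=1))-28
    k=least_squares(res,[0,0],loss='soft_l1')
    return k.x,len(pts),res(k.x),np.median(S[mm&(Z['p'][...,0]>60)&(S>srel-3)])
E
python3 - <<'E'
from fl import *
C0=np.array([589.631,8.239,146.215])
for sr in (78.5,79):
    print(flange('pics/side2.npz',sr,(166,184,273,299),C0))
s=sensors.read_state()
d=s['eef_pos']-C0;print('tcp lateral rel side lug centre',d@ex,d@ey,d@a)
s0=np.array([588.548,3.373,146.792]);d=s['eef_pos']-s0;print('rel top',d@ex,d@ey)
E
```

```text
(array([1.51 , 0.229]), 55, array([-0.482,  0.236,  0.601, -0.691, -0.21 , -1.354, -0.758,  0.566,
       -1.029,  0.484, -1.016,  0.276, -0.723,  0.219, -0.335,  0.434,
       -0.022, -1.357,  0.556, -0.569, -0.74 ,  0.462,  0.4  , -0.305,
       -0.127, -0.629, -0.178, -0.497,  0.244,  0.08 ,  0.003, -0.036,
       -0.12 , -0.109, -0.146,  0.078, -0.212, -0.025,  0.626,  0.715,
       -0.123,  1.105,  1.022,  1.12 , -1.282, -0.793, -0.122,  0.716,
       -0.698,  0.526, -0.263, -0.62 , -0.524,  0.024, -0.506]), np.float64(78.69412318347571))
(array([1.202, 0.202]), 55, array([-0.509,  0.21 ,  0.576, -0.714, -0.233, -1.375, -0.778,  0.547,
       -1.046,  0.467, -1.031,  0.258, -0.736,  0.202, -0.35 ,  0.419,
       -0.035, -1.368,  0.544, -0.579, -0.748,  0.453,  0.392, -0.311,
       -0.132, -0.633, -0.181, -0.499,  0.243,  0.079,  0.004, -0.035,
       -0.117, -0.105, -0.156,  0.072, -0.216, -0.027,  0.625,  0.716,
       -0.121,  1.108,  1.025,  1.123, -1.278, -0.789, -0.12 ,  0.718,
       -0.697,  0.526, -0.264, -0.623, -0.529,  0.017, -0.519]), np.float64(78.7080405980364))
tcp lateral rel side lug centre 3.794634818718622 -0.9428410651504294 109.10557135843187
rel top -0.625759763470688 0.5019569191941518
```

```bash
python3 - <<'E'
from h import *
np.set_printoptions(linewidth=200)
for f in('pics/side0.npz','pics/side1.npz'):
  Z=np.load(f);w=cloud('side',Z['d']);S=w@a-108.63;g=Z['p'][...,0].astype(int)
  if '0' in f: print(g[178:202,274:300])
  for th in(160,180,200):
    m=np.zeros(g.shape,bool);m[174:206,272:304]=1;m&=(S>-6)&(S<8)&(g>th)
    N,L,st,ce=cv2.connectedComponentsWithStats(m.astype(np.uint8),connectivity=4)
    cs=[];b=[]
    for i in range(1,N):
        if st[i,4]>10:
            p=ray_plane('side',np.argwhere(L==i)[:,::-1],108.63*a,a);cs.append(p.mean(0))
    cs=np.array(cs);C=cs.mean(0);q=(cs-C)@np.c_[ex,ey];ang=np.degrees(np.arctan2(q[:,1],q[:,0]))
    d=C-np.array([589.631,8.239,146.215])
    print(th,st[1:,4],C,'rel',d@ex,d@ey,np.sort(ang%90),np.linalg.norm(q,axis=1))
E
```

```text
[[216 220 217 220 218 212 216 236 253 251 251 245 239 250 249 246 247 247 248 253 253 253 251 251 252 252]
 [252 252 252 252 251 252 252 251 251 251 251 252 251 251 252 252 252 251 252 252 252 252 252 252 252 252]
 [252 252 252 252 252 252 251 235 240 247 246 250 250 251 252 252 252 252 252 252 252 252 252 252 252 252]
 [252 252 252 251 252 252 251 224 228 227 229 235 238 236 249 248 250 250 251 251 252 252 252 252 252 252]
 [251 252 252 252 252 252 250 232 226 229 230 229 227 133 161 165 201 232 247 245 251 251 251 252 252 252]
 [252 252 252 252 252 251 235 229 229 228 228 230 224 105 124 123 125 154 227 230 233 239 239 247 252 252]
 [252 252 252 252 251 244 216 221 221 226 229 227 177 110 124 123 131 204 227 229 230 231 228 202 252 251]
 [252 252 251 250 243 155 116 151 186 212 230 212 118 115 124 124 148 239 230 230 228 229 227 150 249 251]
 [252 251 250 224 156 121 111 103 106 102 109 107  99 110 117 123 144 225 229 228 229 230 226 115 212 249]
 [251 251 246 154 121 120 110 103 105 104 105 107 107  99 112 125 145 193 224 230 220 221 181 103 132 213]
 [251 250 191 121 131 138 113 
[... 1641 characters left out ...]
  6.305 147.348] rel 2.2644197892685494 0.2756393976270434 [27.638 27.705 28.081 28.374] [18.946 18.81  18.907 18.969]
200 [28 28 28 27] [590.136   6.2   147.412] rel 2.392368567213662 0.35034926873494476 [27.268 27.396 28.285 28.828] [18.95  19.046 19.007 18.77 ]
160 [31 31 31 31] [590.034   6.455 147.261] rel 2.089283573189427 0.26847899476559295 [27.287 27.604 27.78  28.28 ] [18.878 18.841 18.899 18.551]
180 [31 30 29 30] [590.046   6.277 147.364] rel 2.296191812056915 0.2666791454155039 [27.632 27.711 27.902 28.34 ] [18.696 18.787 18.93  18.671]
200 [29 28 29 27] [590.154   6.152 147.441] rel 2.449372264850076 0.3654489590061582 [27.23  27.589 28.113 28.26 ] [18.875 19.032 18.915 18.828]
```

```bash
python3 - <<'E'
from h import *
s=sensors.read_state();t0=s['t'];e=s['eef_pos']
c1=M+a*111
print(s['t'],e-c1)
tgt=e+0.85*ex+0.08*ey-45*a   # desired: flange 25.6 above lugs
ctrl.move_l(tgt,vel=100);s=sensors.read_state();print(s['t'],s['eef_pos']-tgt,s['force'])
ctrl.hold(0.2);s=sensors.read_state();d=s['eef_pos']-tgt;print(s['t'],d,d@ex,d@ey,d@a)
for n in ['side','top']:
    p,d=optics.grab_frame(n);cv2.imwrite(f'pics/{n}3.png',p[:,:,::-1]);np.savez(f'pics/{n}3.npz',p=p,d=d)
p=np.load('pics/side3.npz')['p'];q=np.load('pics/top3.npz')['p']
c=lambda im,x,y:cv2.resize(im[y:y+60,x:x+50],None,fx=8,fy=8,interpolation=cv2.INTER_CUBIC)
cv2.imwrite('pics/g4.png',np.hstack([c(p,262,150),c(q,305,135)])[:,:,::-1])
E
python3 - <<'E'
from fl import *
C0=np.array([590.05,6.35,147.32])
for b in ((176,198,273,300),(178,196,274,300)):
  x=flange('pics/side3.npz',33.5,b,C0);print(x[0],x[1],x[3],np.abs(x[2]).mean())
E
```

```text
7.5833 [-0.092 -1.853 -0.028]
8.1917 [ 0.112 -0.394  0.042] [-0.046  0.492 -1.651]
8.3917 [0.588 0.409 0.936] 0.15237713862890495 0.6169194432991807 0.9923103745936379
[1.283 0.877] 52 34.32179884595763 0.4681173167969707
[1.309 0.871] 50 34.33129736947805 0.46506345910604246
```

View pics/g4.png

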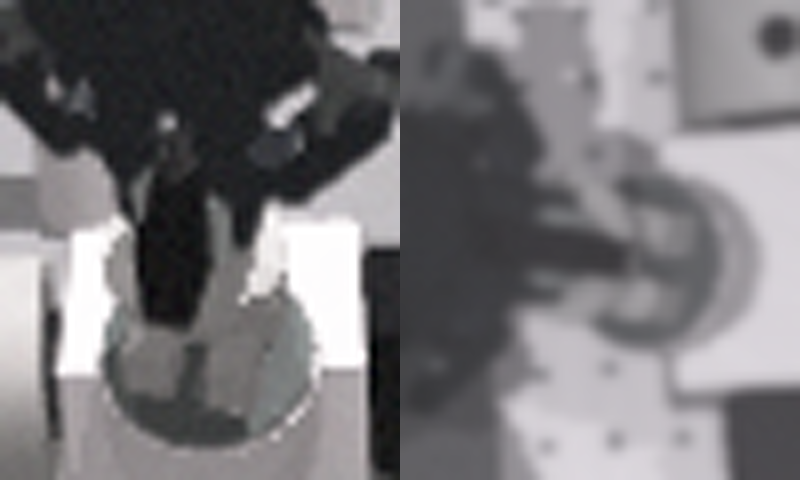

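```bash
python3 - <<'E'
from h import *
for i in range(6):
    s=sensors.read_state();print(s['t'],s['eef_pos'],s['qvel'].round(3) if hasattr(s['qvel'],'round') else s['qvel'],s['force']);ctrl.hold(0.05)
E
python3 - <<'E'
from fl import *
C0=np.array([590.05,6.35,147.32])
for sr in(34,34.5):
  x=flange('pics/side3.npz',sr,(176,198,273,300),C0);print(x[0],x[1],x[3],np.abs(x[2]).mean())
E
```

```text
8.4917 [587.053  36.539 204.741] [-0.002  0.004  0.006 -0.002 -0.002 -0.   ] [ 0.291  0.333 -2.533]
8.5417 [586.952  36.484 204.6  ] [ 0.     0.002  0.004  0.    -0.    -0.   ] [ 0.86  -0.902 -1.285]
8.5917 [586.871  36.425 204.467] [ 0.     0.002  0.003 -0.001  0.001 -0.001] [ 0.101  0.275 -2.585]
8.6417 [586.77   36.383 204.315] [-0.001  0.     0.002  0.     0.001  0.   ] [ 0.047 -0.263 -2.815]
8.6917 [586.736  36.316 204.213] [-0.001  0.003  0.002  0.001 -0.    -0.   ] [-0.286 -0.066 -2.275]
8.7417 [586.692  36.296 204.145] [-0.001  0.001  0.001  0.001  0.001 -0.001] [-0.792  0.253 -2.833]
[0.99  0.851] 52 34.49059040889718 0.470964477952991
[0.696 0.825] 52 34.57624602826817 0.47431196965959244
```

```bash
python3 - <<'E'
from h import *
tgt=np.array([586.66,36.12,204.05])-0.6*ex-0.18*ey
np.save('line.npy',tgt)
ctrl.move_l(tgt,vel=20);ctrl.hold(0.4)
s=sensors.read_state();print(s['t'],s['eef_pos']-tgt)
for dn in (8,16,22,28):
    r=ctrl.move_l(tgt-dn*a,vel=25,threshold=15);s=sensors.read_state();d=s['eef_pos']-tgt
    print(s['t'],dn,r,'ex,ey,a',d@ex,d@ey,d@a,'F',s['force']@ex,s['force']@ey,s['force']@a,s['wrist_torque'],s['grip_width'])
    if r:break
E
```

```text
9.4417 [ 0.    -0.011  0.005]
9.9083 8 False ex,ey,a -0.04254276370480174 -0.19950409931252067 -8.380781847435605 F -0.9922249385002805 0.3388688026538681 -1.7792896175693271 [ 0.484 -0.012  0.009] 14.967930855182697
10.375 16 False ex,ey,a -0.06460881014481244 -0.16078116492998892 -16.29043335114725 F -1.646449028957254 0.22535741962996703 -1.5637773400595534 [ 0.412  0.013 -0.007] 14.98531304757451
10.7667 22 False ex,ey,a -0.03715738094249125 -0.19134818453563204 -22.30795951243442 F -0.6940268153165517 0.2008964995189513 -2.187800757247726 [0.472 0.005 0.05 ] 15.124235873271088
11.025 28 True ex,ey,a 0.10983326776079083 0.6454455406751974 -25.378936612352575 F -0.28086118681815075 0.9127464969536657 4.364865067329117 [ 0.103  0.14  -0.064] 14.817671509656577
```

```bash
python3 - <<'E'
from h import *
tgt=np.load('line.npy')
r=ctrl.move_l(tgt-27.0*a,vel=10,threshold=25);ctrl.hold(0.4)
s=sensors.read_state();d=s['eef_pos']-tgt
print(s['t'],r,'ex,ey,a',d@ex,d@ey,d@a,'F',s['force']@ex,s['force']@ey,s['force']@a,s['wrist_torque'],s['grip_width'])
p,dd=optics.grab_frame('side');np.savez('pics/side4.npz',p=p,d=dd)
cv2.imwrite('pics/g5.png',cv2.resize(p[150:215,250:320],None,fx=9,fy=9,interpolation=cv2.INTER_CUBIC)[:,:,::-1])
S=cloud('side',dd)@a-108.63
np.set_printoptions(linewidth=200);print(S[182:206,272:302].round().astype(int))
E
```

```text
11.7 False ex,ey,a 0.1659293993240064 0.6901244482696338 -25.435622394326742 F -1.3020980470413728 -1.363644864127889 7.426957768319134 [ 0.351  0.302 -0.23 ] 14.848599061191962
[[-75 -74 -75 -78 -74 -73  28  28  37  53  53  54  51  53  51  49  45  45  45  41  41  44  41  29  10 -74 -74 -73 -73 -73]
 [-70 -73 -71 -74 -72   6  25  22  32  52  53  52  51  52  52  47  41  41  43  38  38  42  38  29   9 -70 -72 -68 -71 -68]
 [-69 -71 -70 -69   6  10  10   5  51  53  51  54  52  50  52  46  39  37  38  33  34  35  34   8  10   8 -64 -68 -68 -67]
 [-66 -66 -66 -64   8   8   9   8  53  53  52  51  51  52  52  43  34  33  34  29  32  30  27   9   9  11 -63 -63 -66 -64]
 [-63 -62 -61 -63   7  13   9  10  53  55  54  52  51  53  51  42  29  29  30  28  25  27  27   7   9   5 -25 -64 -61 -59]
 [-62 -60 -61 -62   8   7   8   8  50  51  54  52  52  53  50  39  27  25  27  22   8  21   9  11   8   7 -25 -22 -60 -61]
 [-55 -58 -57 -61  10   8   8  12  48  48  49  48  54  51  43  34  24  19  19  18  11   6   7   7   9   8 -24 -22 -57 -57]
 [-57 -55 -57 -54  10   7  11  10  43  43  45  46  45  47  40
[... 1330 characters left out ...]
891 -23 -23 -25 -24 -25 -25 -20 -20 -16 -17 -16 -12 -24 -22 -25 -22 -25 -27 -28 -36]
 [-52 -51 -51 -34 -27 -25 -28 -23 -24 -26 -24 -26 -22 -22 -20 -27 -23 -24 -20 -20 -19 -18 -23 -24 -24 -24 -27 -25 -32 -43]
 [-55 -56 -54 -44 -33 -29 -26 -26 -22 -22 -23 -23 -21 -28 -24 -23 -24 -23 -25 -20 -21 -25 -25 -25 -22 -27 -29 -31 -39 -50]
 [-56 -57 -57 -53 -38 -31 -29 -29 -24 -21 -24 -23 -23 -22 -22 -23 -24 -25 -23 -25 -23 -25 -24 -28 -26 -28 -33 -35 -40 -53]
 [-58 -58 -62 -61 -45 -32 -29 -28 -29 -26 -25 -23 -22 -22 891 -26 -24 -22 -22 -23 -23 -25 -25 -26 -32 -35 -41 -42 -47 -56]
 [-62 -64 -64 -58 -51 -42 -35 -34 -30 -29 -24 -25 -22 -26 -23 -24 -22 -25 -25 -24 -28 -26 -29 -31 -33 -35 -41 -47 -50 -59]]
```

View pics/g5.png

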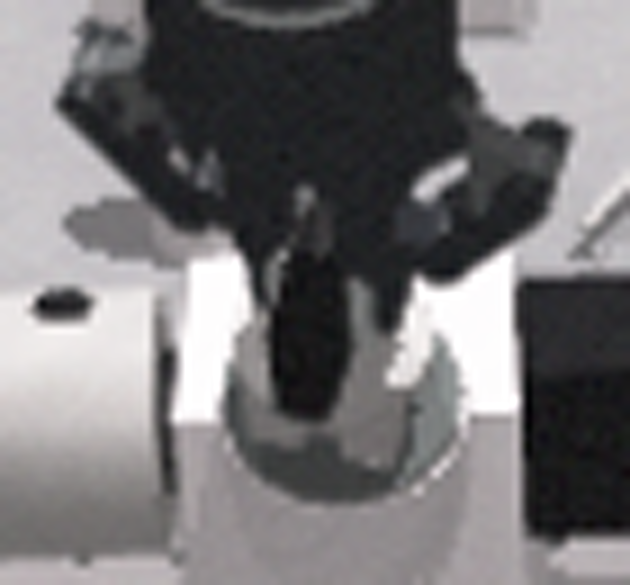

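```bash
python3 - <<'E'
from h import *
from scipy.spatial.transform import Rotation as Ro
ctrl.gripper_to(10,120)
s=sensors.read_state();P0=np.array(s['eef_pos']);R0=Rdrive(np.radians(162.9))
r0=2.4*ex-1.15*ey; ax=P0-r0
np.savez('turn.npz',P0=P0,ax=ax)
th=0;tq0=s['wrist_torque']@a
for i in range(16):
    th+=0.1
    Q=Ro.from_rotvec(-a*th).as_matrix()
    ctrl.move_l(ax+Q@r0-1.0*a,rot=Q@R0,vel=20)
    s=sensors.read_state();R=s['eef_rot'];act=Ro.from_matrix(R@R0.T).as_rotvec()@-a
    d=s['eef_pos']-(ax+Q@r0)
    print(round(s['t'],2),'cmd %.2f act %.3f tq %.2f'%(th,act,s['wrist_torque']@a-tq0),'d',d@ex,d@ey,d@a,'F',np.array([s['force']@ex,s['force']@ey,s['force']@a]),s['grip_width'])
    if abs(s['wrist_torque']@a-tq0)>0.9: break
np.save('th.npy',th)
E
```

```text
12.22 cmd 0.10 act 0.100 tq 0.00 d -0.11255152462232274 -0.14283244497576816 0.03806859786201608 F [-0.878 -3.058  6.994] 14.712308037932731
12.47 cmd 0.20 act 0.200 tq 0.01 d -0.042355346628971335 -0.183039693720227 0.015225819824722944 F [-0.407 -2.182  6.8  ] 14.610935997312989
12.72 cmd 0.30 act 0.300 tq 0.07 d 0.071573062013015 -0.23267196353734565 0.03228273993325066 F [-0.828 -3.851  7.321] 14.801330125971038
12.97 cmd 0.40 act 0.400 tq 0.05 d 0.15680687016621023 -0.20391003938454097 0.05393509164456478 F [-1.106 -2.561  6.303] 14.454652979916501
13.22 cmd 0.50 act 0.500 tq 0.03 d 0.20855316274010016 -0.24314395094380672 0.057192191086824606 F [ 0.126 -3.499  6.964] 14.765719289317712
13.47 cmd 0.60 act 0.600 tq 0.07 d 0.297816614053768 -0.2901503665566078 0.04681964383421179 F [-0.08  -2.88   7.202] 14.173033571751915
13.72 cmd 0.70 act 0.700 tq 0.08 d 0.36420126205038184 -0.3181457306885211 0.049097285497236874 F [ 0.469 -3.78   6.031] 14.346504721217988
13.97 cmd 0.80 act 0.800 tq 0.03 d 0.4162271754542164 -0.40063977576343723 0.03494957712720989 F [-0.365 -3.722  6.532] 14.890618328321825
14.22 cmd 0.90 act 0.900 tq 0.04 d 0.45460671618492987 -0.4791005129321001 0.0484038088857605 F [ 1.318 -4.08   7.074] 14.661564030509943
14.47 cmd 1.00 act 1.000 tq 0.08 d 0.4627092946720258 -0.5368739781753536 0.05228573761865294 F [ 1.263 -4.157  7.759] 14.934529063936719
14.72 cmd 1.10 act 1.100 tq 0.05 d 0.520329289269408 -0.6348741279779605 0.06241836545097026 F [ 0.731 -5.633  8.151] 14.810116409087176
14.97 cmd 1.20 act 1.198 tq 0.32 d 0.2966894908549814 -1.076942581591302 0.03870671431772733 F [ 0.502 -7.006  8.648] 14.871038229752852
15.22 cmd 1.30 act 1.288 tq 3.27 d 0.31280541970962017 -1.1663625932098902 0.10601600404196526 F [ 1.023 -4.892 10.039] 14.471817326505489
```

```bash
python3 - <<'E'
from h import *
from scipy.spatial.transform import Rotation as Ro
z=np.load('turn.npz');ax=z['ax'];R0=Rdrive(np.radians(162.9));r0=2.4*ex-1.15*ey
def go(th,dn):
    Q=Ro.from_rotvec(-a*th).as_matrix();ctrl.move_l(ax+Q@r0-dn*a,rot=Q@R0,vel=20)
    s=sensors.read_state();d=s['eef_pos']-(ax+Q@r0);print(s['t'],th,'tq',s['wrist_torque']@a,'d',d@ex,d@ey,d@a,'F',s['force'])
go(1.25,0.3);ctrl.hold(0.2);go(1.2,0.2);ctrl.hold(0.2);go(1.2,0.2)
ctrl.gripper_to(40);s=sensors.read_state();print(s['t'],s['grip_width'],s['force'])
ctrl.hold(0.3);p,dd=optics.grab_frame('side');np.savez('pics/side5.npz',p=p,d=dd)
P=np.array(s['eef_pos']);ctrl.move_l(P+a*70,vel=60)
s=sensors.read_state();print(s['t'],s['force'])
p2,dd2=optics.grab_frame('side');np.savez('pics/side6.npz',p=p2,d=dd2)
c=lambda im:cv2.resize(im[130:225,220:320],None,fx=4,fy=4,interpolation=cv2.INTER_CUBIC)
cv2.imwrite('pics/g6.png',np.hstack([c(p),c(p2)])[:,:,::-1])
E
```

```text
15.4667 1.25 tq 2.043407593240471 d 0.25860748652965837 -1.1325087399242566 0.09823785800246891 F [-5.144  2.274  7.687]
15.9167 1.2 tq 0.4715705602859795 d 0.20607018653288112 -1.0826863550703758 0.1178422432608233 F [-5.395  1.42   5.631]
16.3667 1.2 tq 0.48809712389493437 d 0.1974047120540655 -1.1018588618928438 0.07813573456319922 F [-5.379  1.859  5.592]
16.7333 40.01346092892692 [ 0.617 -0.041 -0.617]
18.4 [ 0.126 -0.115  0.364]
```

View pics/g6.png

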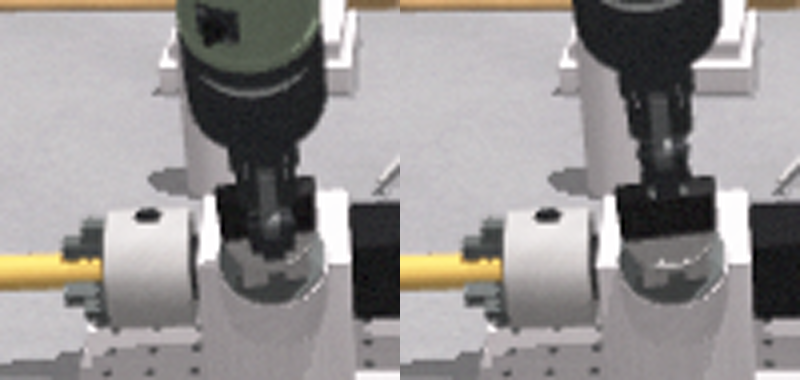

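```bash
python3 - <<'E'
from h import *
s=sensors.read_state();P=np.array(s['eef_pos'])
ctrl.move_l(P+np.array([-80,60,80]),vel=120)
s=sensors.read_state();print(s['t'],s['force'])
ctrl.hold(.3)
for n in ['side','top']:
    p,d=optics.grab_frame(n);cv2.imwrite(f'pics/{n}7.png',p[:,:,::-1]);np.savez(f'pics/{n}7.npz',p=p,d=d)
p0=np.load('pics/side0.npz')['p'];p=np.load('pics/side7.npz')['p']
c=lambda im:cv2.resize(im[160:230,210:310],None,fx=4,fy=4,interpolation=cv2.INTER_CUBIC)
cv2.imwrite('pics/g7.png',np.hstack([c(p0),c(p)])[:,:,::-1])
S=cloud('side',np.load('pics/side7.npz')['d'])@a-108.63
np.set_printoptions(linewidth=200);print(S[178:202,272:302].round().astype(int))
w=cloud('side',np.load('pics/side7.npz')['d']);m=np.zeros(S.shape,bool);m[165:205,265:310]=1
m1=m&(S>5)&(S<11);m2=m&(S>48)&(S<56)
print('flange top s',np.median(S[m1]),m1.sum(),'bar top',np.median(S[m2]),m2.sum())
if m2.sum()>5:
    uv=np.argwhere(m2)[:,::-1];q=ray_plane('side',uv,(108.63+52)*a,a)-np.array([590.05,6.35,147.32]);q=(q@np.c_[ex,ey]).astype(np.float32);print(cv2.minAreaRect(q))
E
```

```text
19.6667 [ 0.241 -0.944  0.124]
[[-284 -288   50   52   52   52   55   53   52   51   54   53   53   53   53   51   54   54   53   53   51   53   54   53   52   56   53  -83  -79  -86]
 [ -84  -83   50   52   48  891   54   53   53   54   53   54   54   53   51   52   53   52   49   51   54   49   49   51   51   50   51  -79  -82  -81]
 [ -82  -83   52   52   52   50   50   52   51   54   50   52   53   53   52   52   50   49   48   51   50   48   48   46   46   44   44  -82  -78  -80]
 [ -78  -82   54   51   52   49   49   51   51   48   50   49   47   50   44   49   46   44   44   46   43   44   45   43   38   43   37  -76  -75  -74]
 [ -76  -77   47   48   47   49   48   46   45   45   47   44   42   41   42   43   42   41   41   41   39   37   38   36   41   37   38  -76  -75  -73]
 [ -72  -72   42   46   44   45   41   43   41   42   41   39   39   40   38   39   37   39   36   35   36   35   33   33   34   33   33  -69  -71  -70]
 [ -71  -73   34   40   39   41   36   38   36   37   38   36  891   33   34   32   35   33   30   30   31   29   28   31   26   27   26   22  -66  -66
[... 2071 characters left out ...]
6  -23  -26  -22  -17  -13  -18  891  -18  -18  -19  -26  -23  -25  -27]
 [ -48  -46  -45  -31  -27  -24  -24  -22  -23   -9   -7  -12  -12  -12  -14  -22  -26  -24  -25  -23  -23  -23  -21  -21  -24  -22  -23  -25  -25  -36]
 [ -51  -49  -49  -29  -25  -24  -22  -25  -25  -15  -16  -15  -18  -19  -19  -24  -22  -22  -23  -26  -25  -21  -24  -21  -25  -25  -23  -24  -29  -36]
 [ -51  -47  -53  -34  -32  -29  -23  -22  -23  -17  -21  -19  -18  -21  -23  -23  -22  -22  -23  -22  -23  -25  -24  -25  -25  -26  -28  -28  -33  -43]]
flange top s 8.4605887211589 133 bar top 52.17279746535709 151
((-2.624831199645996, -0.49509620666503906), (17.97897720336914, 57.889320373535156), 5.111425399780273)
```

View pics/g7.png

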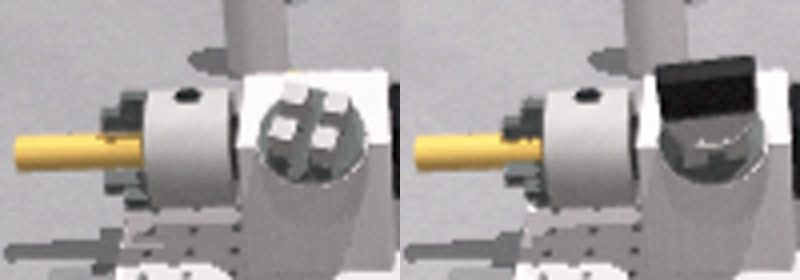

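View pics/side7.png

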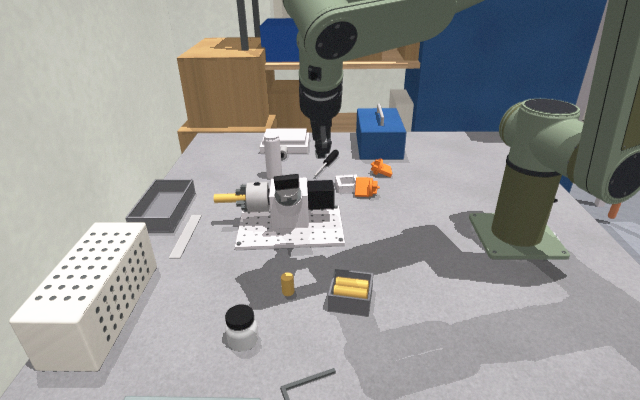

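View pics/top7.png

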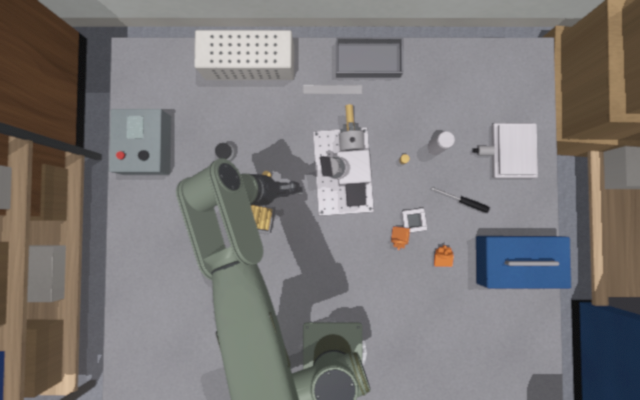

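The top view shows blank_b at (405,159) and the jar at (223,150), both standing. The holder at (414,220) is empty, the handle sits on the drive at (330,168), and the arm is clear of everything. The side view shows blank_a standing at (288,285). I'm handing in now.

```bash
python3 -c "
from plant import ctrl,sensors
print(sensors.read_state()['t'],ctrl.finish_job())"
```

```text
the job is handed in; nothing more can be done
20.0667 None
```

I took the handle from its holder and pushed it fully home in the inclined drive. I then turned it clockwise about 1.2 rad to a firm stop, released it, backed the arm clear and handed in at 20.1 s. No verdict came back.

**Seating:** The flange top measured 8.5 mm above the lugs (8 expected), and the bar top 52.2 mm (52 expected). Contact during insertion came about 0.2 mm from the predicted depth.

**Drive angle:** I could not read it directly. Torque was near zero through the turn, then jumped to 3.3 N m at the stop, and the side view shows the jaws on the tube. The bar turned about 1.18 rad by picture. Ending past 1.28 rad therefore assumes the drive started around 0.2 rad.

**Other objects:** The last pictures show both blanks and the jar still standing.

**What disagreed or went wrong:**
- **Cameras:** The two views differed by about 3–4 mm in y, so I aligned the handle to the drive within the side camera alone.
- **Bar centre:** The final estimate is about 2.6 mm low along the slope. At least part of that comes from the mask including the bar's front face, and it is within the 5 mm limit.
- **Orange look-alikes:** Both fell over around my approach to the holder. I saw no contact and the wrist force read near zero just after. I never gripped them, but I can't say for certain whether the arm brushed them or they tipped off their pins by themselves.

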